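# Transfer warmed sample tubes from block heater to transport rack

### The arm

A 6-joint arm with a two-finger parallel gripper is mounted at the origin on the work surface. World frame = base frame: x ahead of the robot, y to its left, z up, the work surface at z = 0. Lengths are in m, angles in rad, forces in N, time in s.
With the tool pointing down it reaches from about 0.35 to 0.775 m from the base axis. Payload 7.3 kg.
Tool frame: the origin (TCP) lies on the centre line of the jaws, within the pads' length; the fingertips stand tip_extent ahead of it and the grasp point (between the pads) lies 11 mm behind it (tip_extent is the distance from the TCP to the fingertips, in m); z points along the fingers, y is the line along which they close (so a half turn about z gives the same grasp; the last joint's range is limited). The gripper opens to 92 mm and grips with 3 to 60 N. Pads are 19 mm wide; open, the fingers measure 130 mm over their backs; the gripper's body (75 mm by 190 mm) begins 47 mm behind the grasp point.
Start: joints at [-1.491, 0.342, 1.524, -0, 1.275, -0.146], TCP at [0.118, -0.512, 0.235] pointing down, gripper open.
Joint ranges: [-2.53, 2.53], [-0.77, 2.02], [0.04, 2.7], [-1, 4.14], [0.28, 2.66], [-3.11, 3.11]. Speed limits (rad/s): [2.57, 2.57, 3.14, 3.14, 3.14, 3.14].

### API

Orientations are given as a 3x3 rotation matrix whose columns are the frame's x, y, z axes.
In Python, from rig import get_obs, grab_frame, calibration, job_done, regions_of, landmark_of, tip_extent gives the robot as it stands. The module is installed in compiled form; this text tells all that it offers.
- The arm moves only by the tool apply_moves, never from a script. Its argument "commands" is one flat list of numbers, 7 for each row, row after row: the turn, a rotation vector about the tool's x, y, z in units of 10 degrees (1.0 is 10 degrees), then the shift along the tool's x, y, z in mm, then the finger opening in mm, from 0 to 91.8. A call has exactly 5 rows; each row is the pose to reach, as a shift and turn from the pose commanded when the call began, along the tool's axes at that moment; what a row does not reach only later rows make up. A row lasts 1/8 s, in which the tool goes at most 62.5 mm and 10.7 degrees, less where a joint would pass 70% of its speed; a pose out of reach is approached as far as the arm can. A call with a gripper value outside its range is refused whole. The fingers move at their own pace and stop on an object; "force" is the grip in N (left out, the last holds). Time passes only in rows, so rows that repeat a pose let the fingers close, or fill a call up. It gives the time, the measured TCP pose, the force, the opening and the grip force at its end, in the units of the state.
- get_obs(): the state, without advancing time (a new reading comes with each control period).
- grab_frame(name): name is "scene" or "top" or "wrist"; returns the picture (480x640x3 uint8, blue, green, red); there is no depth.
- calibration(name): a dict with "fx", "fy", "cx", "cy" (pixels), "R" (3x3) and "t" (3): a world point X has camera coordinates R X + t; the wrist camera has in their place "tool_from_camera" (4x4, takes a point from camera to tool coordinates, whose origin is the TCP and whose axes are the flange's). Camera axes: x right, y down, z forward; pixel columns grow to the right and rows downward; lengths in m; the calibration is good to about 2 mm. A picture is of the moment at which its call begins: read the wrist's pose just before it. calibration takes no time and is no camera call.
- job_done(): hands the job in; it is judged then, once.
Trained networks look in the newest picture that a camera, given by its name, has taken for a name from the list of things; names that differ only in an ending like _2 or _b are one class to them, and where a whole thing is asked for, a point or a joint stands for the part that bears it (a point fixed in the world has none). Each returns a list of dicts, best first, with "p" (0 to 1); they miss things now and then, are a little off and sometimes report something else, mostly with a low value. They report only what shows in the picture. A call takes as long as a camera call. They do not tell look-alikes from the thing itself.
- regions_of(label, camera): "region" (480x640 bool, what is visible of it) and "extent" ([centre column, centre row, width, height] in pixels, round what is visible of it).
- landmark_of(label, camera): "centre" ([column, row] in pixels: a listed point, or the origin of a listed thing).
The state is a dict: "t": time; "q": joint angles; "joint_velocities": joint speeds; "joint_efforts": joint torques, N m; "eef_pos": TCP position; "tcp_rot": TCP orientation; "ft_force": force on the tool from outside, world axes, zero at the start; "ft_torque": the same for the moment, N m; "finger_gap": finger opening in m; "grip_force": force on a finger pad.
Only numpy, scipy, OpenCV 4.12 (cv2) and the standard library are available. Lean on these libraries where they do the work, as an engineer would, in place of code of your own. Each camera call takes 0.05 s, during which the arm holds its last target. There are 200 camera calls.

### The job

Move the four warmed sample tubes from the block heater into the transport rack, one to each compartment, keeping their order from the heater's dial end to the rack's handle end: the tube nearest the dial goes in the compartment nearest the handle, the next beside it, and so on, so that the one farthest from the dial ends farthest from the handle. Keep the tubes upright throughout and leave them standing free on the compartment floors.

Things in the scene. Friction and masses are not known exactly. Their poses are not given: they have to be found in the camera images.
- tube_a_mid (a point): Centre (half-way up, on the axis) of an upright white sample tube 76 mm tall, 30 mm in diameter, flat-footed, 60 g, with a flat round grey cap (the shortest tube) whose 20 mm are included in the height; the side below the cap is straight. Its z axis points up along the tube. At the start it stands in one of the four aluminium cups on the heater.
- tube_b_mid (a point): Centre (half-way up, on the axis) of an upright white sample tube 86 mm tall, 30 mm in diameter, flat-footed, 60 g, with a square grey cap 22 mm wide whose 20 mm are included in the height; the side below the cap is straight. Its z axis points up along the tube. At the start it stands in one of the four aluminium cups on the heater.
- tube_c_mid (a point): Centre (half-way up, on the axis) of an upright white sample tube 96 mm tall, 30 mm in diameter, flat-footed, 60 g, with a domed grey cap whose 20 mm are included in the height; the side below the cap is straight. Its z axis points up along the tube. At the start it stands in one of the four aluminium cups on the heater.
- tube_d_mid (a point): Centre (half-way up, on the axis) of an upright white sample tube 106 mm tall, 30 mm in diameter, flat-footed, 60 g, with a round grey cap with a thin 11 mm spout on top (the tallest tube) whose 20 mm are included in the height; the side below the cap is straight. Its z axis points up along the tube. At the start it stands in one of the four aluminium cups on the heater.
- cup_a: Square aluminium cup fixed on the heater, 46 mm outside, 40 mm inside, 18 mm high, floor 4 mm thick; the tube tube_a stands in it at the start. Origin: centre of its underside, level with the heater top (60 mm above the bench); axes parallel to those of the heater. It stays put and so still shows where tube_a came from.
- cup_b: Square aluminium cup fixed on the heater, 46 mm outside, 40 mm inside, 18 mm high, floor 4 mm thick; the tube tube_b stands in it at the start. Origin: centre of its underside, level with the heater top (60 mm above the bench); axes parallel to those of the heater. It stays put and so still shows where tube_b came from.
- cup_c: Square aluminium cup fixed on the heater, 46 mm outside, 40 mm inside, 18 mm high, floor 4 mm thick; the tube tube_c stands in it at the start. Origin: centre of its underside, level with the heater top (60 mm above the bench); axes parallel to those of the heater. It stays put and so still shows where tube_c came from.
- cup_d: Square aluminium cup fixed on the heater, 46 mm outside, 40 mm inside, 18 mm high, floor 4 mm thick; the tube tube_d stands in it at the start. Origin: centre of its underside, level with the heater top (60 mm above the bench); axes parallel to those of the heater. It stays put and so still shows where tube_d came from.
- heater: White block heater fixed to the bench, 120 mm by 290 mm, 60 mm high, with a dark steel top and, at its +y end, a black round dial and a small screen. Origin: on the bench, under the middle of the row of four cups. The row runs along its y axis; the four cup places are at y = +87, +29, -29 and -87 mm, x = 0; the dial end is +y. Any tube may be in any place.
- rack: White plastic rack fixed to the bench, left or right of the heater: a row along its y axis of four open square compartments, 50 mm wide inside, 8 mm walls, floor 12 mm and wall tops 26 mm above the bench, centres at x = 0, y = +87, +29, -29, -87 mm. Upright steel loop handle, 49 mm high, at its -y end (y = -138 mm). Origin: on the bench, under the middle of the row.
Not all that is in view belongs to the job. What is shaped like the part that bears tube_d_mid but pink or yellow is not meant.

How it is judged:
By the outcome, as a careful person would: the job done as asked, in the order asked, and still so for the second after the job is handed in, with the robot touching nothing.
It also fails if it takes over 115 s, if anything falls off the work surface, if the arm or the gripper's body presses on something with over 40 N, if the wrist force passes 120 N, or if a joint passes its speed limit or range.

## Working session

There is one attempt and no reset: what is moved stays moved. The work goes in short steps, Python scripts to look and compute and a tool call to move; the robot and the scene stay as the last step left them, time stands still between calls to the robot, and variables do not carry over. Pictures are saved under pics/ and viewed, at most 14 in all, crops included, and the job is handed in when it is done.

Besides the shell and the picture viewer there is one more tool, called after "Request:" by a JSON object that holds its "name" and its "arguments". apply_moves: Moves the arm, as the interface text tells. Its arguments: {"type":"object","properties":{"commands":{"type":"array"},"force":{"type":"number"}},"required":["commands"]}

```bash
mkdir -p pics; cat > h.py <<'E'
import numpy as np, cv2
from rig import *
def ray(cam,px):
    c=calibration(cam); d=np.array([(px[0]-c['cx'])/c['fx'],(px[1]-c['cy'])/c['fy'],1.])
    if 'R' in c: R=np.array(c['R']).T; o=-R@np.array(c['t'])
    else:
        o_=get_obs(); T=np.array(c['tool_from_camera']); Rt=np.array(o_['tcp_rot'])
        R=Rt@T[:3,:3]; o=Rt@T[:3,3]+np.array(o_['eef_pos'])
    return o,R@d
def at_z(cam,px,z):
    o,d=ray(cam,px); return o+d*(z-o[2])/d[2]
E
python3 - <<'E'
from h import *
for n in ('scene','top'):
    cv2.imwrite(f'pics/{n}0.png',grab_frame(n))
    for l in ('tube_a_mid','cup_a','heater','rack'):
        for r in landmark_of(l,n):
            z={'tube_a_mid':.11,'cup_a':.06}.get(l,0)
            print(n,l,np.round(r['centre']),round(r['p'],2),at_z(n,r['centre'],z).round(3))
o=get_obs();print(o['t'],tip_extent,o['eef_pos'],np.round(o['tcp_rot'],3).tolist())
print(calibration('wrist'))
E
```

```text
scene tube_a_mid [258. 216.] 0.84 [ 0.507 -0.14   0.11 ]
scene cup_a [259. 228.] 0.86 [ 0.506 -0.144  0.06 ]
scene cup_a [237. 210.] 0.81 [ 0.501 -0.206  0.06 ]
scene cup_a [200. 178.] 0.62 [ 0.492 -0.316  0.06 ]
scene cup_a [222. 191.] 0.53 [ 0.488 -0.261  0.06 ]
scene cup_a [236. 196.] 0.39 [ 0.479 -0.23   0.06 ]
scene heater [234. 219.] 0.71 [ 0.497 -0.228  0.   ]
scene rack [399. 377.] 0.82 [0.555 0.224 0.   ]
top tube_a_mid [375. 233.] 0.73 [ 0.508 -0.143  0.11 ]
top cup_a [372. 241.] 0.86 [ 0.503 -0.142  0.06 ]
top cup_a [400. 244.] 0.81 [ 0.495 -0.194  0.06 ]
top cup_a [435. 245.] 0.68 [ 0.491 -0.259  0.06 ]
top cup_a [465. 249.] 0.68 [ 0.482 -0.314  0.06 ]
top heater [408. 251.] 0.64 [ 0.491 -0.22   0.   ]
top rack [189. 223.] 0.6 [0.564 0.225 0.   ]
0.5 0.008 [ 0.1175453  -0.51167259  0.23470796] [[0.975, 0.224, -0.0], [0.224, -0.975, -0.0], [-0.0, 0.0, -1.0]]
{'fx': 349.60744074997325, 'fy': 349.60744074997325, 'cx': 322.5288237912933, 'cy': 238.17015714065667, 'tool_from_camera': array([[ 5.34103542e-04, -9.54522076e-01, -2.98139766e-01,
         8.11156568e-02],
       [ 9.99999857e-01,  5.16041600e-04,  1.39298311e-04,
         1.51488560e-03],
       [ 2.08892085e-05, -2.98139798e-01,  9.54522216e-01,
        -1.49209401e-01],
       [ 0.00000000e+00,  0.00000000e+00,  0.00000000e+00,
         1.00000000e+00]])}
```

View pics/scene0.png

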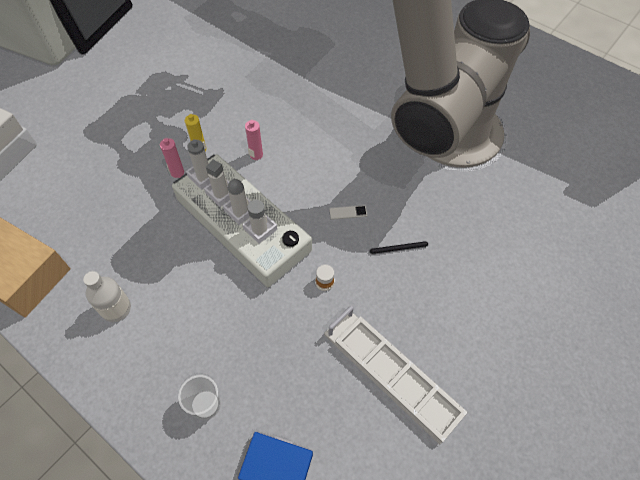

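View pics/top0.png

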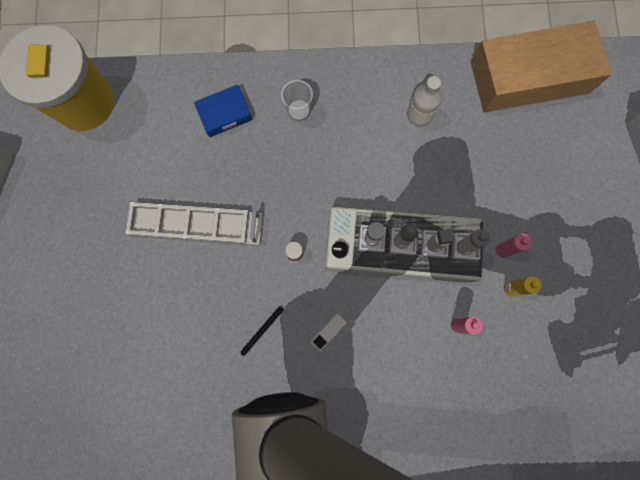

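Scene: A-like flat cap at (258,216), domed at (236,196), square at (216,178) and spout at (196,160), counting from the dial (290,238). The rack is at (399,377) with its handle at (342,318). Look-alikes for the spouted tube are pink (172,158), yellow (194,128) and pink (254,140). The real one is the white/grey tube at (196,160). Next I'll check this in a crop and get the yaws.

```bash
python3 - <<'E'
from h import *
im=cv2.imread('pics/scene0.png'); cv2.imwrite('pics/crop.png',cv2.resize(im[100:290,140:330],None,fx=3,fy=3,interpolation=2))
for n in ('top','scene'):
    grab_frame(n)
    for l,z in (('rack',.026),('heater',.06)):
        r=regions_of(l,n)[0]; m=r['region'].astype(np.uint8)
        c=max(cv2.findContours(m,0,2)[0],key=cv2.contourArea)[:,0]
        W=np.array([at_z(n,p,z)[:2] for p in c])*1000
        print(n,l,r['p'],cv2.minAreaRect(W.astype(np.float32)))
for l in 'abcd':
    for n in ('top','scene'): print(l,n,[(np.round(r['centre']),round(r['p'],2)) for r in landmark_of(f'tube_{l}_mid',n)])
E
```

```text
top rack 0.72 ((556.517333984375, 207.02975463867188), (271.1324157714844, 69.92072296142578), 83.96080017089844)Traceback (most recent call last):
  File "<stdin>", line 6, in <module>
IndexError: list index out of range
```

View pics/crop.png

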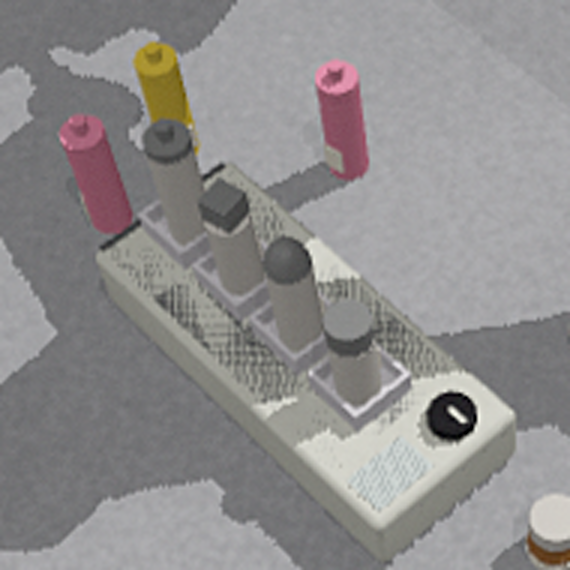

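Crop confirms the order from the dial: A (flat), C (domed), B (square), D (spout). D is the white tube, next to the pink one. Now I'll move above the heater.

Request:
{"name": "apply_moves", "arguments": {"commands": [0,0,-0.9,50,-22,-15,91,0,0,-1.8,100,-45,-30,91,0,0,-2.7,155,-70,-45,91,0,0,-3.6,210,-95,-60,91,0,0,-4.5,265,-120,-65,91]}}

```text
t: 1.27
eef_pos: [0.3505, -0.3344, 0.3009]
tcp_rot: [[0.527, 0.85, 0.001], [0.85, -0.527, -0.002], [-0.001, 0.002, -1.0]]
ft_force: [0.7, 0.4, 0.4]
finger_gap: 0.0913
grip_force: 0.0
```

```bash
cat >> h.py <<'E'
def delta(p,yaw):
    "tool-axes shift in mm and turn about tool z (10deg units) to TCP p, tool-x yaw deg"
    o=get_obs(); R=np.array(o['tcp_rot']); d=R.T@(np.array(p)-o['eef_pos'])*1000
    y=np.degrees(np.arctan2(R[1,0],R[0,0]))
    Rt=cv2.Rodrigues(np.array([0,0,np.radians(yaw)]))[0]@np.diag([1.,-1,-1])
    rv=np.degrees(cv2.Rodrigues(R.T@Rt)[0].ravel())/10
    print('t',round(o['t'],2),'pos',np.round(o['eef_pos'],4),'yaw',round(y,1),'-> shift',d.round(1),'turn',rv.round(2),'F',np.round(o['ft_force'],1),'gap',round(o['finger_gap'],4),'grip',round(o['grip_force'],1))
E
python3 -c "
from h import *
delta([.49,-.20,.30],83)"
```

```text
t 1.27 pos [ 0.3505 -0.3344  0.3009] yaw 58.2 -> shift [187.7  47.8   0.9] turn [ 0.01  0.01 -2.48] F [0.7 0.4 0.4] gap 0.0913 grip 0.0
```

Request:
{"name": "apply_moves", "arguments": {"commands": [0,0,-0.8,55,14,0,91,0,0,-1.6,110,28,0,91,0,0,-2.5,165,42,0,91,0,0,-2.5,188,48,0,91,0,0,-2.5,188,48,0,91]}}

```text
t: 1.9
eef_pos: [0.4903, -0.2003, 0.2995]
tcp_rot: [[0.12, 0.993, -0.0], [0.993, -0.12, 0.0], [0.0, -0.0, -1.0]]
ft_force: [-0.6, -0.4, 0.5]
finger_gap: 0.0911
grip_force: 0.0
```

```bash
python3 - <<'E'
from h import *
cv2.imwrite('pics/w1.png',grab_frame('wrist'))
delta([.49,-.20,.30],83)
for l,z in (('cup_a',.06),('heater',.0)):
    for r in landmark_of(l,'wrist'): print(l,np.round(r['centre']),round(r['p'],2),at_z('wrist',r['centre'],z).round(4))
for r in regions_of('cup_a','wrist'): print('cupreg',np.round(r['extent']),round(r['p'],2))
for l,z in zip('abcd',(.102,.107,.112,.117)):
    for r in landmark_of(f'tube_{l}_mid','wrist'): print(l,np.round(r['centre']),round(r['p'],2),at_z('wrist',r['centre'],z).round(4))
E
```

```text
t 1.95 pos [ 0.4895 -0.2012  0.2995] yaw 83.0 -> shift [ 1.3  0.3 -0.5] turn [-0.  0.  0.] F [ 0.5 -1.  -0.4] gap 0.0908 grip 0.0
cup_a [330. 251.] 0.93 [ 0.4907 -0.2606  0.06  ]
cup_a [329. 298.] 0.93 [ 0.4835 -0.3207  0.06  ]
cup_a [331. 201.] 0.7 [ 0.4996 -0.2007  0.06  ]
cup_a [333. 149.] 0.63 [ 0.5078 -0.1446  0.06  ]
heater [332. 300.] 0.66 [ 0.4836 -0.355   0.    ]
heater [332. 211.] 0.61 [ 0.4991 -0.2265  0.    ]
cupreg [334. 299.  43.  37.] 0.94
cupreg [332. 206.  44.  45.] 0.72
cupreg [332. 150.  48.  48.] 0.62
cupreg [331. 252.  42.  41.] 0.55
cupreg [333. 193. 114. 255.] 0.16
a [333. 149.] 0.77 [ 0.5067 -0.1435  0.102 ]
a [330. 146.] 0.26 [ 0.5049 -0.1404  0.102 ]
b [332. 263.] 0.69 [ 0.4929 -0.2581  0.107 ]
c [334. 210.] 0.74 [ 0.5014 -0.2004  0.112 ]
d [343. 360.] 0.97 [ 0.4922 -0.3699  0.117 ]
d [332. 314.] 0.75 [ 0.486  -0.3118  0.117 ]
d [283. 369.] 0.61 [ 0.4231 -0.374   0.117 ]
```

View pics/w1.png

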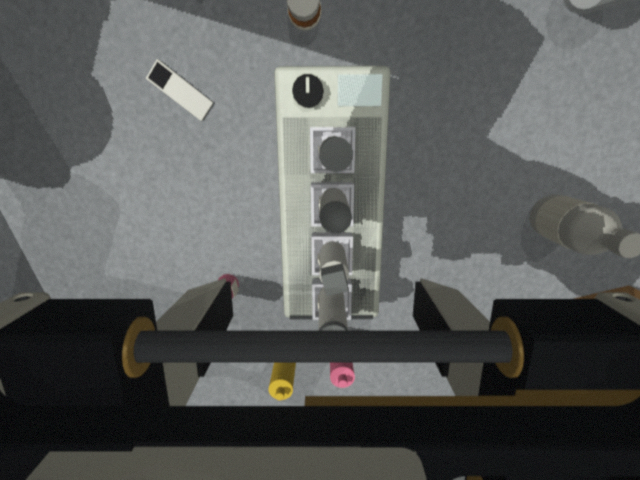

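The wrist view shows the row nearly vertical: A (333,149), C (334,210), B (332,263), D (332,314). Pink is at (343,375) and yellow at (282,385). Spacing is about 58 mm as expected. Going for A.

Request:
{"name": "apply_moves", "arguments": {"commands": [0,0,0.07,40,6,30,91,0,0,0.07,61,10,85,91,0,0,0.07,61,10,140,91,0,0,0.07,61,10,185,91,0,0,0.07,61,10,203,91]}}

```text
t: 2.92
eef_pos: [0.5053, -0.142, 0.0941]
tcp_rot: [[0.136, 0.991, -0.004], [0.991, -0.136, 0.002], [0.001, -0.004, -1.0]]
ft_force: [0.5, -0.7, 0.2]
finger_gap: 0.0911
grip_force: 0.0
```

Request:
{"name": "apply_moves", "arguments": {"commands": [0,0,0,0,0,0,20,0,0,0,0,0,0,20,0,0,0,0,0,0,20,0,0,0,0,0,0,20,0,0,0,0,0,0,20], "force": 15}}

```text
t: 3.55
eef_pos: [0.507, -0.1423, 0.0971]
tcp_rot: [[0.135, 0.991, 0.001], [0.991, -0.135, -0.0], [-0.0, 0.001, -1.0]]
ft_force: [0.1, -0.0, -0.0]
finger_gap: 0.0459
grip_force: 0.0
```

```bash
python3 - <<'E'
from h import *
cv2.imwrite('pics/w2.png',grab_frame('wrist'))
delta([.56,.13,.26],84)
E
```

```text
t 3.6 pos [ 0.507  -0.1423  0.097 ] yaw 82.2 -> shift [ 276.9   15.9 -163. ] turn [ 0.    0.   -0.18] F [-0.1  0.3  0.3] gap 0.0415 grip 0.0
```

View pics/w2.png

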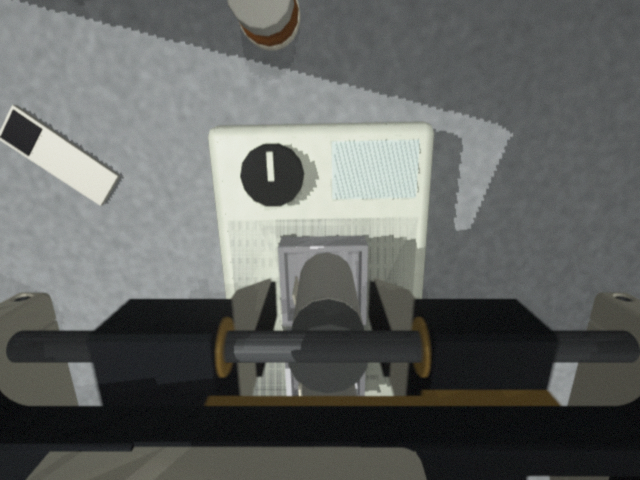

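A is centred between the fingers, which are still closing. I'll finish the grip and lift.

Request:
{"name": "apply_moves", "arguments": {"commands": [0,0,0,0,0,0,20,0,0,0,0,0,0,20,0,0,0,0,0,0,20,0,0,0,0,0,-15,20,0,0,0,0,0,-60,20]}}

```text
t: 4.22
eef_pos: [0.5056, -0.1417, 0.1562]
tcp_rot: [[0.135, 0.991, -0.005], [0.991, -0.135, 0.002], [0.001, -0.005, -1.0]]
ft_force: [1.4, -0.0, -0.9]
finger_gap: 0.0297
grip_force: 15.0
```

Request:
{"name": "apply_moves", "arguments": {"commands": [0,0,0,20,2,-50,20,0,0,0,60,4,-90,20,0,0,-0.1,110,7,-95,20,0,0,-0.1,160,10,-95,20,0,0,-0.1,190,10,-95,20]}}

```text
t: 4.85
eef_pos: [0.5425, 0.0469, 0.2529]
tcp_rot: [[0.116, 0.993, 0.001], [0.993, -0.116, 0.0], [0.0, 0.001, -1.0]]
ft_force: [-0.6, 0.1, -1.0]
finger_gap: 0.0295
grip_force: 15.0
```

```bash
python3 - <<'E'
from h import *
cv2.imwrite('pics/w3.png',grab_frame('wrist'))
delta([.56,.14,.26],84)
for r in landmark_of('rack','wrist')[:2]: print(np.round(r['centre']),r['p'],at_z('wrist',r['centre'],0).round(4))
r=regions_of('rack','wrist')
if r:
    c=max(cv2.findContours(r[0]['region'].astype(np.uint8),0,2)[0],key=cv2.contourArea)[:,0]
    print(r[0]['extent'],cv2.minAreaRect((np.array([at_z('wrist',p,.026)[:2] for p in c])*1000).astype(np.float32)))
E
```

```text
t 4.9 pos [0.5426 0.0496 0.2528] yaw 83.4 -> shift [91.8  7.  -7. ] turn [ 0.01 -0.01 -0.06] F [ 0.2  2.9 -1.1] gap 0.0295 grip 15.0
[320.  30.] 0.64 [0.5607 0.2224 0.    ]
[319.8, 90.8, 72.5, 180.5] ((555.0090942382812, 156.31605529785156), (165.56756591796875, 66.51097106933594), 83.66725158691406)
```

View pics/w3.png

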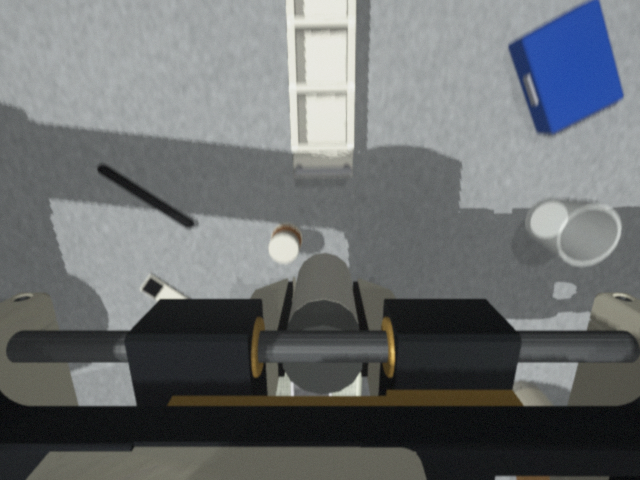

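A is held. The rack's handle end is at (323,165), and the near compartment spans rows 89–148 at column 323. I'll work out positions from the wall pixels.

```bash
python3 - <<'E'
from h import *
for p in [(323,24),(323,89),(323,148.5),(294,149),(354,149),(294,89),(354,89),(293,24),(354,24)]: print(p,at_z('wrist',p,.026).round(4))
im=cv2.imread('pics/w3.png'); 
g=im[:,:,1].astype(int)
print('col323',list(g[14:165,323]))
print('row118',list(g[118,285:362]))
E
```

```text
(323, 24) [0.5635 0.2188 0.026 ]
(323, 89) [0.557  0.1624 0.026 ]
(323, 148.5) [0.5505 0.1054 0.026 ]
(294, 149) [0.5204 0.1084 0.026 ]
(354, 149) [0.5825 0.1012 0.026 ]
(294, 89) [0.5284 0.1657 0.026 ]
(354, 89) [0.5876 0.1589 0.026 ]
(293, 24) [0.5354 0.2221 0.026 ]
(354, 24) [0.5926 0.2155 0.026 ]
col323 [np.int64(230), np.int64(230), np.int64(230), np.int64(231), np.int64(230), np.int64(231), np.int64(231), np.int64(230), np.int64(230), np.int64(222), np.int64(208), np.int64(193), np.int64(176), np.int64(156), np.int64(142), np.int64(138), np.int64(154), np.int64(165), np.int64(182), np.int64(195), np.int64(213), np.int64(219), np.int64(226), np.int64(226), np.int64(226), np.int64(230), np.int64(233), np.int64(233), np.int64(231), np.int64(232), np.int64(232), np.int64(233), np.int64(230), np.int64(231), np.int64(232), np.int64(231), np.int64(232), np.int64(232), np.int64(231), np.int64(231), np.int64(232), np.int64(232), np.int64(232), np.int64(231), np.int64(231), np.int64(231), np.int64(232), np.int64(230), np.int64(231), np.int64(232), np.int64(231), np.int64(230), np.int64(2
[... 1937 characters left out ...]
nt64(230), np.int64(231), np.int64(231), np.int64(232), np.int64(231), np.int64(231), np.int64(230), np.int64(231), np.int64(232), np.int64(231), np.int64(231), np.int64(230), np.int64(230), np.int64(229), np.int64(230), np.int64(229), np.int64(230), np.int64(230), np.int64(231), np.int64(231), np.int64(231), np.int64(230), np.int64(230), np.int64(231), np.int64(229), np.int64(230), np.int64(230), np.int64(230), np.int64(229), np.int64(229), np.int64(218), np.int64(189), np.int64(222), np.int64(230), np.int64(229), np.int64(229), np.int64(229), np.int64(228), np.int64(219), np.int64(167), np.int64(126), np.int64(112), np.int64(113), np.int64(112), np.int64(115), np.int64(116), np.int64(115)]
```

Request:
{"name": "apply_moves", "arguments": {"commands": [0,0,0,45,1,10,20,0,0,0,85,2,50,20,0,0,0,85,2,105,20,0,0,0,85,2,155,20,0,0,0,85,2,165,20]}}

```text
t: 5.62
eef_pos: [0.5525, 0.1275, 0.0842]
tcp_rot: [[0.119, 0.993, -0.006], [0.993, -0.119, -0.001], [-0.002, -0.006, -1.0]]
ft_force: [-0.6, -0.1, 0.0]
finger_gap: 0.0297
grip_force: 15.0
```

```bash
python3 - <<'E'
from h import *
cv2.imwrite('pics/w4.png',grab_frame('wrist'))
delta([.554,.1342,.0455],83.6)
E
```

```text
t 5.67 pos [0.5535 0.1277 0.085 ] yaw 83.2 -> shift [ 6.6 -0.1 39.5] turn [-0.02  0.01 -0.04] F [ 0.6 -0.3 -0.3] gap 0.0294 grip 15.0
```

View pics/w4.png

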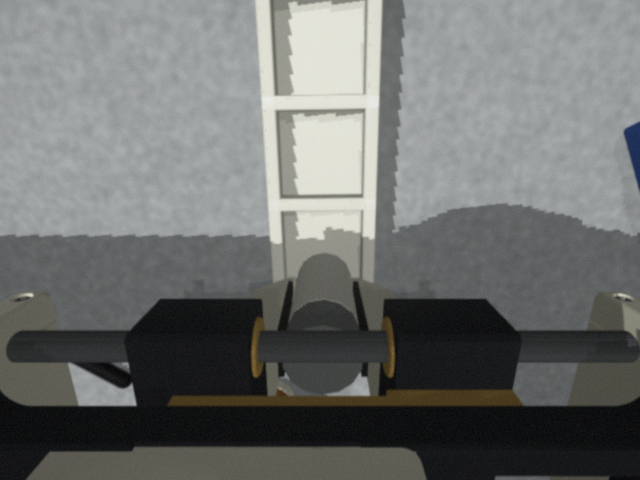

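The tube is over the handle-end compartment, with dividers at rows 205 and 103 and rack sides at columns 270–377. I'll use these to refine.

```bash
python3 - <<'E'
from h import *
for p in [(273,205),(374,204),(266,103),(378,102)]: print(p,at_z('wrist',p,.026).round(4))
E
```

```text
(273, 205) [0.5284 0.1664 0.026 ]
(374, 204) [0.5892 0.1599 0.026 ]
(266, 103) [0.5338 0.224  0.026 ]
(378, 102) [0.5957 0.2171 0.026 ]
```

Request:
{"name": "apply_moves", "arguments": {"commands": [0,0,-0.06,7,1,15,20,0,0,-0.06,7,1,32,20,0,0,-0.06,7,1,39,20,0,0,-0.06,7,1,39,20,0,0,-0.06,7,1,39,20]}}

```text
t: 6.3
eef_pos: [0.5567, 0.1356, 0.0482]
tcp_rot: [[0.107, 0.994, 0.001], [0.994, -0.107, -0.0], [0.0, 0.001, -1.0]]
ft_force: [0.1, -0.4, -0.9]
finger_gap: 0.0296
grip_force: 15.0
```

Request:
{"name": "apply_moves", "arguments": {"commands": [0,0,0,0,0,0,56,0,0,0,0,0,0,56,0,0,0,0,0,0,56,0,0,0,0,0,0,56,0,0,0,0,0,-15,56]}}

```text
t: 6.92
eef_pos: [0.5554, 0.1355, 0.0622]
tcp_rot: [[0.107, 0.994, -0.003], [0.994, -0.107, -0.0], [-0.001, -0.003, -1.0]]
ft_force: [-0.2, 0.5, -0.3]
finger_gap: 0.056
grip_force: 0.0
```

```bash
python3 -c "
from h import *
delta([.501,-.2,.25],82.2)"
```

```text
t 6.92 pos [0.5554 0.1355 0.0622] yaw 83.8 -> shift [-339.5  -18.6 -187.5] turn [-0.01  0.    0.16] F [-0.2  0.5 -0.3] gap 0.056 grip 0.0
```

Request:
{"name": "apply_moves", "arguments": {"commands": [0,0,0,0,0,-60,56,0,0,0,-15,-1,-120,56,0,0,0,-60,-4,-160,56,0,0,0.1,-115,-7,-187,56,0,0,0.16,-175,-10,-187,56]}}

```text
t: 7.55
eef_pos: [0.5282, -0.0386, 0.2536]
tcp_rot: [[0.134, 0.991, 0.007], [0.991, -0.134, -0.002], [-0.001, 0.007, -1.0]]
ft_force: [0.1, -1.4, -0.2]
finger_gap: 0.0559
grip_force: 0.0
```

```bash
python3 - <<'E'
from h import *
cv2.imwrite('pics/w5.png',grab_frame('wrist')[:300])
delta([.501,-.2,.25],82.2)
for r in landmark_of('tube_a_mid','wrist'): print(np.round(r['centre']),round(r['p'],2),at_z('wrist',r['centre'],.05).round(4))
E
```

```text
t 7.6 pos [ 0.5267 -0.0455  0.2522] yaw 82.0 -> shift [-156.6   -3.9    3. ] turn [ 0.02  0.03 -0.02] F [ 1.2 -5.4  0.7] gap 0.0561 grip 0.0
[326.  12.] 0.9 [0.5559 0.1324 0.05  ]
```

View pics/w5.png

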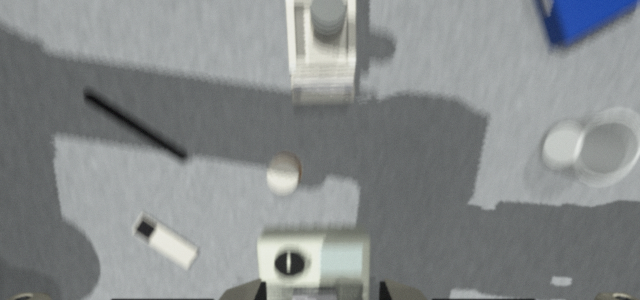

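A stands in the handle-end compartment (328,15). On to C.

Request:
{"name": "apply_moves", "arguments": {"commands": [0,0,0,-55,-2,0,56,0,0,0,-110,-4,0,56,0,0,0,-150,-6,0,56,0,0,0,-157,-6,15,56,0,0,0,-157,-6,55,56]}}

```text
t: 8.28
eef_pos: [0.5015, -0.1921, 0.1956]
tcp_rot: [[0.136, 0.991, 0.004], [0.991, -0.136, -0.002], [-0.001, 0.004, -1.0]]
ft_force: [0.4, -0.1, -1.2]
finger_gap: 0.0558
grip_force: 0.0
```

```bash
python3 -c "
from h import *
grab_frame('wrist')
delta([.4995,-.2,.109],82.2)
for r in landmark_of('tube_c_mid','wrist'): print(np.round(r['centre']),round(r['p'],2),at_z('wrist',r['centre'],.112).round(4))
"
```

```text
t 8.32 pos [ 0.4983 -0.1899  0.1891] yaw 82.2 -> shift [-10.1   3.1  80. ] turn [-0.04 -0.02  0.  ] F [-1.9  1.3 -4.1] gap 0.0562 grip 0.0
```

Request:
{"name": "apply_moves", "arguments": {"commands": [0,0,0,-9,1,0,56,0,0,0,-9,2,25,56,0,0,0,-9,2,65,56,0,0,0,-9,2,83,56,0,0,0,-9,2,83,56]}}

```text
t: 9.0
eef_pos: [0.5015, -0.2012, 0.112]
tcp_rot: [[0.135, 0.991, -0.0], [0.991, -0.135, 0.0], [0.0, -0.0, -1.0]]
ft_force: [0.4, -0.2, 0.3]
finger_gap: 0.0561
grip_force: 0.0
```

```bash
python3 - <<'E'
from h import *
cv2.imwrite('pics/w6.png',grab_frame('wrist')[100:])
delta([.4995,-.2,.109],82.2)
E
```

```text
t 9.05 pos [ 0.5021 -0.2015  0.113 ] yaw 82.3 -> shift [ 1.2 -2.7  4. ] turn [0.01 0.   0.01] F [ 0.2  0.6 -0.7] gap 0.0562 grip 0.0
```

View pics/w6.png

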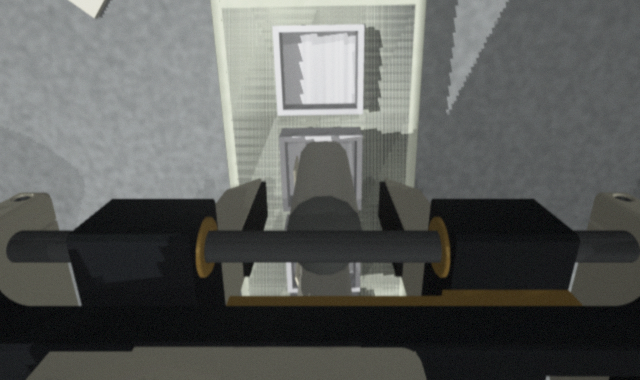

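C's dome at (324,235 in the crop) is centred between the fingers, and cup A is empty. Gripping.

Request:
{"name": "apply_moves", "arguments": {"commands": [0,0,0,1,-2,2,20,0,0,0,1,-2,2,20,0,0,0,1,-2,2,20,0,0,0,1,-2,2,20,0,0,0,1,-2,2,20], "force": 15}}

```text
t: 9.68
eef_pos: [0.4996, -0.2001, 0.1102]
tcp_rot: [[0.135, 0.991, 0.001], [0.991, -0.135, -0.001], [-0.0, 0.001, -1.0]]
ft_force: [0.4, -0.9, 4.5]
finger_gap: 0.0285
grip_force: 15.0
```

Request:
{"name": "apply_moves", "arguments": {"commands": [0,0,0,0,0,-50,20,0,0,0,0,0,-100,20,0,0,0,45,3,-125,20,0,0,0,105,7,-125,20,0,0,-0.1,165,10,-125,20]}}

```text
t: 10.3
eef_pos: [0.5316, -0.0364, 0.2349]
tcp_rot: [[0.119, 0.993, 0.0], [0.993, -0.119, -0.0], [-0.0, 0.0, -1.0]]
ft_force: [0.9, -0.8, -1.7]
finger_gap: 0.0289
grip_force: 15.0
```

```bash
python3 -c "
from h import *
delta([.5615,.1917,.15],84)"
```

```text
t 10.3 pos [ 0.5316 -0.0364  0.2349] yaw 83.2 -> shift [230.1   2.6  84.9] turn [ 0.    0.   -0.08] F [ 0.9 -0.8 -1.7] gap 0.0289 grip 15.0
```

Request:
{"name": "apply_moves", "arguments": {"commands": [0,0,0,60,1,0,20,0,0,0,120,2,0,20,0,0,-0.08,180,2,0,20,0,0,-0.08,222,3,0,20,0,0,-0.08,230,3,40,20]}}

```text
t: 10.92
eef_pos: [0.5631, 0.1936, 0.1965]
tcp_rot: [[0.1, 0.995, 0.007], [0.995, -0.1, 0.002], [0.002, 0.006, -1.0]]
ft_force: [1.5, 0.2, -1.9]
finger_gap: 0.0288
grip_force: 15.0
```

Request:
{"name": "apply_moves", "arguments": {"commands": [0,0,0,0,0,40,20,0,0,0,0,0,80,20,0,0,0,0,0,105,20,0,0,0,0,0,110,20,0,0,0,0,0,110,20]}}

```text
t: 11.55
eef_pos: [0.5618, 0.1903, 0.085]
tcp_rot: [[0.104, 0.995, 0.0], [0.995, -0.104, -0.0], [0.0, 0.0, -1.0]]
ft_force: [-0.1, -0.3, 0.2]
finger_gap: 0.0288
grip_force: 15.0
```

```bash
python3 -c "
from h import *
cv2.imwrite('pics/w7.png',grab_frame('wrist')[:400])
delta([.5615,.1917,.058],84)"
```

```text
t 11.6 pos [0.5622 0.1904 0.0857] yaw 84.0 -> shift [ 1.2 -0.9 27.7] turn [ 0.01 -0.    0.  ] F [ 0.6 -0.2  0.4] gap 0.0286 grip 15.0
```

View pics/w7.png

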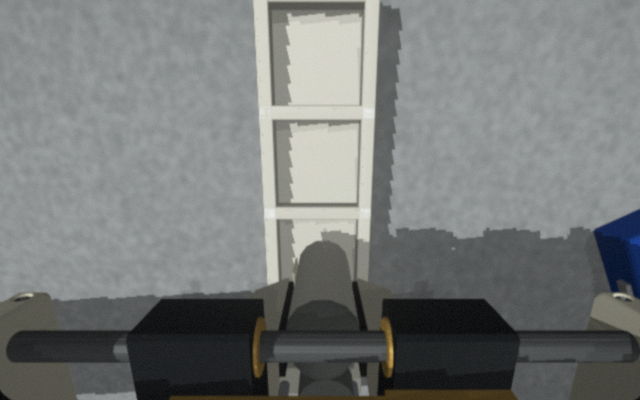

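C is over the second compartment, with the divider at row 213 and the rack side at columns 266–372. Lowering and releasing.

Request:
{"name": "apply_moves", "arguments": {"commands": [0,0,0,1,-2,12,20,0,0,0,1,-2,22,20,0,0,0,1,-2,27,20,0,0,0,1,-2,27,20,0,0,0,1,-2,27,20]}}

```text
t: 12.22
eef_pos: [0.5595, 0.1916, 0.0582]
tcp_rot: [[0.104, 0.995, -0.0], [0.995, -0.104, 0.0], [0.0, -0.0, -1.0]]
ft_force: [-3.3, -0.6, 5.9]
finger_gap: 0.0291
grip_force: 15.0
```

Request:
{"name": "apply_moves", "arguments": {"commands": [0,0,0,0,0,0,56,0,0,0,0,0,0,56,0,0,0,0,0,0,56,0,0,0,0,0,0,56,0,0,0,0,0,-40,56]}}

```text
t: 12.85
eef_pos: [0.5576, 0.1909, 0.0952]
tcp_rot: [[0.104, 0.995, -0.007], [0.995, -0.104, -0.002], [-0.002, -0.007, -1.0]]
ft_force: [1.1, 0.2, -0.5]
finger_gap: 0.0559
grip_force: 0.0
```

Request:
{"name": "apply_moves", "arguments": {"commands": [0,0,0,0,0,-60,56,0,0,0,0,0,-120,56,0,0,0,-55,-1,-155,56,0,0,0,-115,-2,-155,56,0,0,0.1,-175,-3,-155,56]}}

```text
t: 13.48
eef_pos: [0.5382, 0.0162, 0.2534]
tcp_rot: [[0.121, 0.993, 0.002], [0.993, -0.121, -0.0], [-0.0, 0.002, -1.0]]
ft_force: [1.6, -0.6, -0.8]
finger_gap: 0.0559
grip_force: 0.0
```

```bash
python3 -c "
from h import *
delta([.4915,-.2575,.25],82.2)"
```

```text
t 13.47 pos [0.5382 0.0162 0.2534] yaw 83.1 -> shift [-277.3  -13.3    3.5] turn [0.01 0.   0.09] F [ 1.6 -0.6 -0.8] gap 0.0559 grip 0.0
```

Request:
{"name": "apply_moves", "arguments": {"commands": [0,0,0,-60,-3,0,56,0,0,0,-120,-6,0,56,0,0,0.09,-180,-9,0,56,0,0,0.09,-240,-12,0,56,0,0,0.09,-275,-13,20,56]}}

```text
t: 14.1
eef_pos: [0.4921, -0.2569, 0.2338]
tcp_rot: [[0.139, 0.99, 0.003], [0.99, -0.139, -0.003], [-0.002, 0.003, -1.0]]
ft_force: [0.9, 1.0, -0.5]
finger_gap: 0.0561
grip_force: 0.0
```

Request:
{"name": "apply_moves", "arguments": {"commands": [0,0,0,0,0,20,56,0,0,0,0,0,40,56,0,0,0,0,0,60,56,0,0,0,0,0,60,56,0,0,0,0,0,60,56]}}

```text
t: 14.72
eef_pos: [0.4926, -0.2539, 0.1735]
tcp_rot: [[0.137, 0.991, 0.001], [0.991, -0.137, -0.001], [-0.001, 0.001, -1.0]]
ft_force: [-0.2, -0.4, 0.5]
finger_gap: 0.056
grip_force: 0.0
```

```bash
python3 -c "
from h import *
cv2.imwrite('pics/w8.png',grab_frame('wrist'))
delta([.4915,-.2565,.101],82.2)"
```

```text
t 14.78 pos [ 0.4928 -0.254   0.1737] yaw 82.1 -> shift [-2.6 -1.  72.7] turn [ 0.01  0.01 -0.01] F [ 1.4  0.4 -0.1] gap 0.0562 grip 0.0
```

View pics/w8.png

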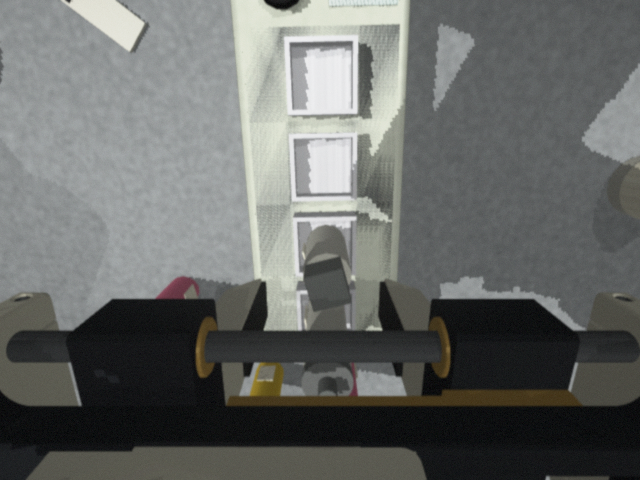

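B's square cap is at (327,285) between the fingers. D is behind it (330,378), and cups A (321,75) and C (324,167) are empty. I'll cross-check the row from the empty cups while descending.

```bash
python3 -c "
from h import *
a=at_z('wrist',(321.5,75.5),.078);c=at_z('wrist',(324,167),.078);print(a,c,(a-c)*1000, c+(c-a), c+2*(c-a))"
```

```text
[ 0.50826901 -0.14284628  0.078     ] [ 0.50206578 -0.2002782   0.078     ] [ 6.20322819 57.43191436  0.        ] [ 0.49586255 -0.25771011  0.078     ] [ 0.48965932 -0.31514203  0.078     ]
```

Request:
{"name": "apply_moves", "arguments": {"commands": [0,0,0,-2,-1,20,56,0,0,0,-2,-1,40,56,0,0,0,-2,-1,60,56,0,0,0,-2,-1,72,56,0,0,0,-2,-1,72,56]}}

```text
t: 15.4
eef_pos: [0.4909, -0.2555, 0.1006]
tcp_rot: [[0.137, 0.991, -0.001], [0.991, -0.137, 0.0], [0.0, -0.001, -1.0]]
ft_force: [-0.3, 0.1, 1.0]
finger_gap: 0.0559
grip_force: 0.0
```

Request:
{"name": "apply_moves", "arguments": {"commands": [0,0,0,0,0,0,20,0,0,0,0,0,0,20,0,0,0,0,0,0,20,0,0,0,0,0,0,20,0,0,0,0,0,0,20], "force": 15}}

```text
t: 16.02
eef_pos: [0.4914, -0.2558, 0.1013]
tcp_rot: [[0.137, 0.991, 0.001], [0.991, -0.137, -0.001], [-0.001, 0.001, -1.0]]
ft_force: [0.9, 0.6, 4.7]
finger_gap: 0.0286
grip_force: 15.0
```

Request:
{"name": "apply_moves", "arguments": {"commands": [0,0,0,0,0,-50,20,0,0,0,0,0,-100,20,0,0,0,45,3,-135,20,0,0,0,105,5,-135,20,0,0,-0.1,165,8,-135,20]}}

```text
t: 16.65
eef_pos: [0.5214, -0.0917, 0.2359]
tcp_rot: [[0.12, 0.993, 0.0], [0.993, -0.12, -0.0], [-0.0, 0.0, -1.0]]
ft_force: [-0.3, 0.1, -0.9]
finger_gap: 0.0288
grip_force: 15.0
```

```bash
python3 -c "
from h import *
delta([.5660,.2505,.15],84)"
```

```text
t 16.65 pos [ 0.5214 -0.0917  0.2359] yaw 83.1 -> shift [345.1   3.1  85.9] turn [ 0.    0.   -0.09] F [-0.3  0.1 -0.9] gap 0.0288 grip 15.0
```

Request:
{"name": "apply_moves", "arguments": {"commands": [0,0,0,60,1,0,20,0,0,0,120,2,0,20,0,0,0,180,2,0,20,0,0,0,240,3,0,20,0,0,-0.09,300,3,0,20]}}

```text
t: 17.27
eef_pos: [0.5601, 0.2062, 0.2353]
tcp_rot: [[0.104, 0.995, -0.001], [0.995, -0.104, -0.001], [-0.001, -0.001, -1.0]]
ft_force: [0.8, 0.3, -0.5]
finger_gap: 0.0287
grip_force: 15.0
```

Request:
{"name": "apply_moves", "arguments": {"commands": [0,0,0,35,0,0,20,0,0,0,45,0,30,20,0,0,0,45,0,80,20,0,0,0,45,0,100,20,0,0,0,45,0,100,20]}}

```text
t: 17.9
eef_pos: [0.5636, 0.2487, 0.1335]
tcp_rot: [[0.104, 0.995, -0.005], [0.995, -0.104, -0.002], [-0.002, -0.005, -1.0]]
ft_force: [0.8, 0.3, -0.6]
finger_gap: 0.0294
grip_force: 15.0
```

```bash
python3 -c "
from h import *
cv2.imwrite('pics/w9.png',grab_frame('wrist'))
delta([.5660,.2505,.0495],84)"
```

```text
t 17.95 pos [0.5647 0.2489 0.1352] yaw 84.0 -> shift [ 1.8  1.2 85.7] turn [-0.01  0.    0.  ] F [ 0.9 -0.2 -0.6] gap 0.0286 grip 15.0
```

View pics/w9.png

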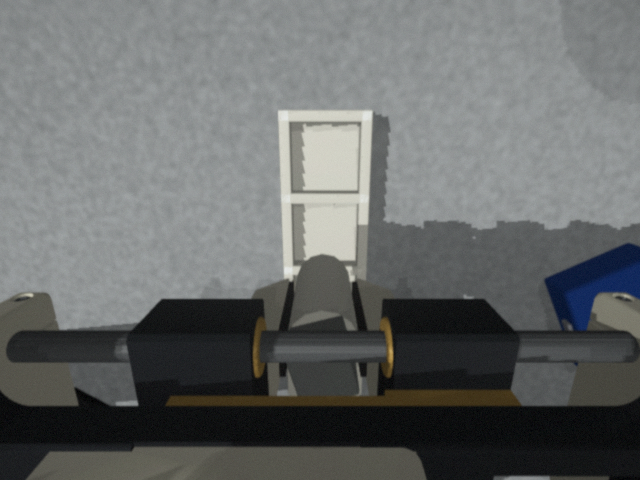

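B is short of the divider at row 197, and the end wall is at row 116. Checking the numbers.

```bash
python3 -c "
from h import *
u=np.array([.104,.995,0])
d=(at_z('wrist',(285,197),.026)+at_z('wrist',(366,197),.026))/2;e=(at_z('wrist',(279,116),.026)+at_z('wrist',(373,116),.026))/2
print(d,e,'c3',d-.029*u,e-.087*u,'c4',e-.029*u,d+.029*u)"
```

```text
[0.57065548 0.27947585 0.026     ] [0.57676642 0.33628579 0.026     ] c3 [0.56763948 0.25062085 0.026     ] [0.56771842 0.24972079 0.026     ] c4 [0.57375042 0.30743079 0.026     ] [0.57367148 0.30833085 0.026     ]
```

Targets agree. Lowering B (x +1, y +2, z 86).

Request:
{"name": "apply_moves", "arguments": {"commands": [0,0,0,1,2,30,20,0,0,0,1,2,55,20,0,0,0,1,2,76,20,0,0,0,1,2,84,20,0,0,0,1,2,84,20]}}

```text
t: 18.58
eef_pos: [0.5676, 0.2499, 0.0524]
tcp_rot: [[0.104, 0.995, 0.001], [0.995, -0.104, 0.0], [0.0, 0.001, -1.0]]
ft_force: [0.2, -0.1, -0.4]
finger_gap: 0.0288
grip_force: 15.0
```

```bash
python3 -c "
from h import *
delta([.5670,.2505,.0495],84)"
```

```text
t 18.57 pos [0.5676 0.2499 0.0524] yaw 84.0 -> shift [ 0.5 -0.6  2.9] turn [ 0.01 -0.    0.  ] F [ 0.2 -0.1 -0.4] gap 0.0288 grip 15.0
```

Request:
{"name": "apply_moves", "arguments": {"commands": [0,0,0,0,0,3,20,0,0,0,0,0,3,20,0,0,0,0,0,3,56,0,0,0,0,0,3,56,0,0,0,0,0,3,56]}}

```text
t: 19.2
eef_pos: [0.5669, 0.2498, 0.0485]
tcp_rot: [[0.104, 0.995, -0.0], [0.995, -0.104, -0.0], [-0.0, -0.0, -1.0]]
ft_force: [0.7, 0.5, -0.4]
finger_gap: 0.0532
grip_force: 0.0
```

Request:
{"name": "apply_moves", "arguments": {"commands": [0,0,0,0,0,0,56,0,0,0,0,0,-40,56,0,0,0,0,0,-100,56,0,0,0,0,0,-160,56,0,0,0,-30,-1,-200,56]}}

```text
t: 19.82
eef_pos: [0.5634, 0.2213, 0.2518]
tcp_rot: [[0.101, 0.995, 0.004], [0.995, -0.101, 0.001], [0.002, 0.004, -1.0]]
ft_force: [1.0, 0.3, 0.1]
finger_gap: 0.0561
grip_force: 0.0
```

Request:
{"name": "apply_moves", "arguments": {"commands": [0,0,0,-60,-1,0,56,0,0,0,-120,-2,0,56,0,0,0,-180,-3,0,56,0,0,0,-240,-4,0,56,0,0,0.1,-300,-6,0,56]}}

```text
t: 20.45
eef_pos: [0.5254, -0.0794, 0.2488]
tcp_rot: [[0.121, 0.993, 0.0], [0.993, -0.121, -0.0], [-0.0, 0.0, -1.0]]
ft_force: [0.8, -0.3, -0.6]
finger_gap: 0.0561
grip_force: 0.0
```

```bash
python3 -c "
from h import *
delta([.4835,-.315,.25],82.2)"
```

```text
t 20.45 pos [ 0.5254 -0.0794  0.2488] yaw 83.0 -> shift [-238.9  -12.9   -1.1] turn [0.   0.   0.08] F [ 0.8 -0.3 -0.6] gap 0.0561 grip 0.0
```

Request:
{"name": "apply_moves", "arguments": {"commands": [0,0,0,-60,-3,0,56,0,0,0,-120,-6,0,56,0,0,0.08,-180,-9,0,56,0,0,0.08,-230,-12,0,56,0,0,0.08,-238,-13,20,56]}}

```text
t: 21.08
eef_pos: [0.4836, -0.3161, 0.2295]
tcp_rot: [[0.139, 0.99, 0.002], [0.99, -0.139, -0.003], [-0.003, 0.003, -1.0]]
ft_force: [1.3, 0.5, 0.1]
finger_gap: 0.0557
grip_force: 0.0
```

Request:
{"name": "apply_moves", "arguments": {"commands": [0,0,0,0,0,10,56,0,0,0,0,0,20,56,0,0,0,0,0,35,56,0,0,0,0,0,35,56,0,0,0,0,0,35,56]}}

```text
t: 21.7
eef_pos: [0.4844, -0.3121, 0.1941]
tcp_rot: [[0.134, 0.991, 0.0], [0.991, -0.134, -0.0], [-0.0, 0.001, -1.0]]
ft_force: [0.1, -0.3, 1.3]
finger_gap: 0.0557
grip_force: 0.0
```

```bash
python3 -c "
from h import *
cv2.imwrite('pics/w10.png',grab_frame('wrist'))
delta([.4837,-.3145,.119],82.2)"
```

```text
t 21.75 pos [ 0.4845 -0.3122  0.1943] yaw 82.3 -> shift [-2.3 -0.5 75.3] turn [0.01 0.   0.01] F [-0.3 -0.8 -0.3] gap 0.0557 grip 0.0
```

View pics/w10.png

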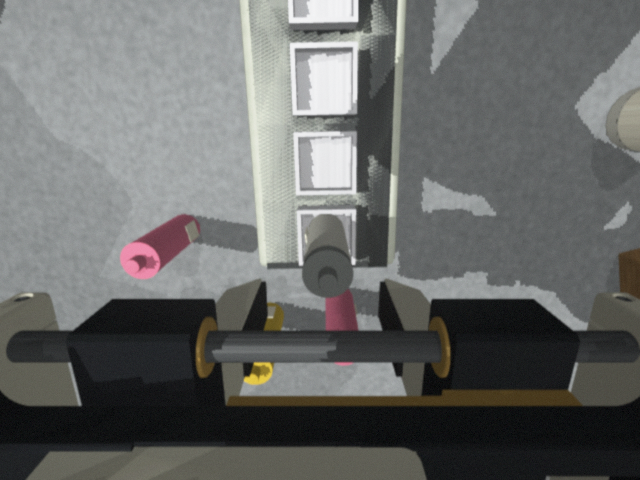

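The grey-capped spouted tube D is at (328,265), centred. Pink (345,350) and yellow (260,370) are clear. Descending and gripping.

Request:
{"name": "apply_moves", "arguments": {"commands": [0,0,0,-2,0,20,56,0,0,0,-2,0,40,56,0,0,0,-2,0,60,56,0,0,0,-2,0,74,56,0,0,0,-2,0,74,56]}}

```text
t: 22.38
eef_pos: [0.4836, -0.314, 0.1192]
tcp_rot: [[0.135, 0.991, -0.001], [0.991, -0.135, 0.001], [0.001, -0.001, -1.0]]
ft_force: [0.4, 0.5, 0.9]
finger_gap: 0.0561
grip_force: 0.0
```

Request:
{"name": "apply_moves", "arguments": {"commands": [0,0,0,0,0,0,20,0,0,0,0,0,0,20,0,0,0,0,0,0,20,0,0,0,0,0,0,20,0,0,0,0,0,0,20], "force": 15}}

```text
t: 23.0
eef_pos: [0.4841, -0.3145, 0.1202]
tcp_rot: [[0.135, 0.991, 0.001], [0.991, -0.135, -0.001], [-0.001, 0.001, -1.0]]
ft_force: [0.2, 0.0, 2.6]
finger_gap: 0.0294
grip_force: 15.0
```

Request:
{"name": "apply_moves", "arguments": {"commands": [0,0,0,0,0,-50,20,0,0,0,0,0,-100,20,0,0,0,45,3,-125,20,0,0,0,105,7,-125,20,0,0,-0.1,165,10,-125,20]}}

```text
t: 23.62
eef_pos: [0.516, -0.1507, 0.2449]
tcp_rot: [[0.118, 0.993, 0.0], [0.993, -0.118, -0.0], [-0.0, 0.0, -1.0]]
ft_force: [1.0, 0.1, -0.3]
finger_gap: 0.0292
grip_force: 15.0
```

```bash
python3 -c "
from h import *
delta([.5735,.3078,.15],84)"
```

```text
t 23.62 pos [ 0.516  -0.1507  0.2449] yaw 83.2 -> shift [462.1   2.7  94.8] turn [ 0.    0.   -0.08] F [ 1.   0.1 -0.3] gap 0.0292 grip 15.0
```

Request:
{"name": "apply_moves", "arguments": {"commands": [0,0,0,60,1,0,20,0,0,0,120,2,0,20,0,0,0,180,2,0,20,0,0,0,240,3,0,20,0,0,-0.08,300,3,0,20]}}

```text
t: 24.25
eef_pos: [0.5542, 0.1473, 0.2445]
tcp_rot: [[0.104, 0.995, -0.0], [0.995, -0.104, -0.0], [-0.0, -0.0, -1.0]]
ft_force: [-0.2, -0.6, -0.2]
finger_gap: 0.0293
grip_force: 15.0
```

Request:
{"name": "apply_moves", "arguments": {"commands": [0,0,0,60,0,0,20,0,0,0,120,0,0,20,0,0,0,160,0,10,20,0,0,0,162,0,55,20,0,0,0,162,0,90,20]}}

```text
t: 24.88
eef_pos: [0.5703, 0.3072, 0.1524]
tcp_rot: [[0.102, 0.995, -0.002], [0.995, -0.102, -0.001], [-0.001, -0.002, -1.0]]
ft_force: [0.1, -0.4, -0.0]
finger_gap: 0.0294
grip_force: 15.0
```

```bash
python3 -c "
from h import *
delta([.5735,.3078,.0685],84)"
```

```text
t 24.88 pos [0.5703 0.3072 0.1524] yaw 84.1 -> shift [ 1.   3.3 83.9] turn [-0.01  0.01  0.01] F [ 0.1 -0.4 -0. ] gap 0.0294 grip 15.0
```

Request:
{"name": "apply_moves", "arguments": {"commands": [0,0,0,1,2,25,20,0,0,0,1,2,55,20,0,0,0,1,2,74,20,0,0,0,1,2,80,20,0,0,0,1,2,80,20]}}

```text
t: 25.5
eef_pos: [0.5732, 0.3073, 0.0747]
tcp_rot: [[0.104, 0.995, -0.0], [0.995, -0.104, -0.0], [-0.0, -0.0, -1.0]]
ft_force: [-0.6, -1.0, -0.1]
finger_gap: 0.0295
grip_force: 15.0
```

```bash
python3 -c "
from h import *
delta([.5735,.3078,.0685],84)"
```

```text
t 25.5 pos [0.5732 0.3073 0.0747] yaw 84.0 -> shift [0.5 0.2 6.2] turn [-0.  0.  0.] F [-0.6 -1.  -0.1] gap 0.0295 grip 15.0
```

Request:
{"name": "apply_moves", "arguments": {"commands": [0,0,0,0,0,4,20,0,0,0,0,0,6,20,0,0,0,0,0,6,20,0,0,0,0,0,6,56,0,0,0,0,0,6,56]}}

```text
t: 26.12
eef_pos: [0.5732, 0.3073, 0.0687]
tcp_rot: [[0.104, 0.995, -0.0], [0.995, -0.104, -0.0], [-0.0, -0.0, -1.0]]
ft_force: [-0.3, -0.8, 0.3]
finger_gap: 0.0449
grip_force: 0.0
```

Request:
{"name": "apply_moves", "arguments": {"commands": [0,0,0,0,0,0,56,0,0,0,0,0,0,56,0,0,0,0,0,-40,56,0,0,0,0,0,-100,56,0,0,0,0,0,-160,56]}}

```text
t: 26.75
eef_pos: [0.573, 0.3072, 0.2302]
tcp_rot: [[0.104, 0.995, -0.001], [0.995, -0.104, -0.0], [-0.0, -0.001, -1.0]]
ft_force: [0.7, 0.8, 0.9]
finger_gap: 0.056
grip_force: 0.0
```

Request:
{"name": "apply_moves", "arguments": {"commands": [0,0,0,-60,0,-20,56,0,0,0,-120,0,-40,56,0,0,0,-180,0,-40,56,0,0,0,-240,0,-40,56,0,0,0,-300,0,-40,56]}}

```text
t: 27.38
eef_pos: [0.5416, 0.0071, 0.269]
tcp_rot: [[0.104, 0.995, 0.001], [0.995, -0.104, -0.0], [-0.0, 0.001, -1.0]]
ft_force: [0.6, -0.9, 1.3]
finger_gap: 0.0564
grip_force: 0.0
```

Request:
{"name": "apply_moves", "arguments": {"commands": [0,0,0,0,0,0,56,0,0,0,0,0,0,56,0,0,0,0,0,0,56,0,0,0,0,0,0,56,0,0,0,0,0,0,56]}}

```text
t: 28.0
eef_pos: [0.5421, 0.0098, 0.2686]
tcp_rot: [[0.102, 0.995, -0.0], [0.995, -0.102, -0.0], [-0.0, -0.0, -1.0]]
ft_force: [0.1, -1.2, 0.8]
finger_gap: 0.0557
grip_force: 0.0
```

```bash
python3 -c "
from h import *
a=grab_frame('scene')[270:470,290:500]; b=grab_frame('top')[170:270,100:300]
cv2.imwrite('pics/end.png',np.hstack([cv2.resize(a,(420,400)),cv2.resize(b,(380,190)).repeat(1,0) if 0 else cv2.copyMakeBorder(cv2.resize(b,(380,190)),0,210,0,0,0)]))
print(get_obs()['t'])"
```

```text
28.1
```

View pics/end.png

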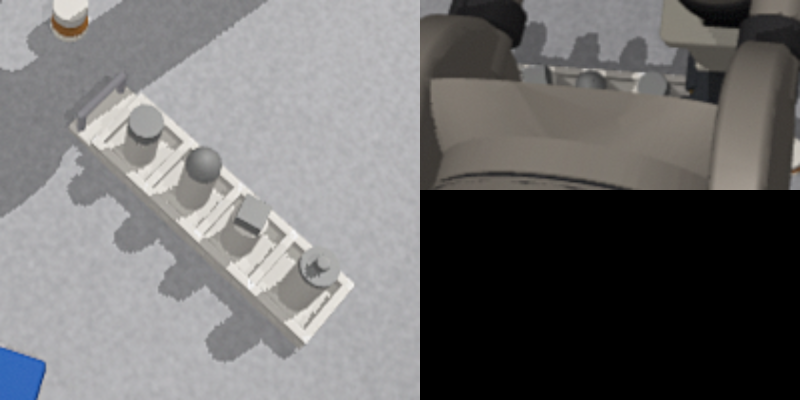

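All four tubes stand upright. From the handle the caps are flat (145,125), domed (203,165), square (250,215) and spouted (320,265), which is the order asked for.

```bash
python3 -c "
from rig import *
print(job_done())"
```

```text
the job is handed in; nothing more can be done
None
```

The job is handed in: all four tubes stand upright in the rack, in the order A, C, B, D from the handle end, after about 28 s; the hand-in reported no verdict.

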